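Pop the sample case open and take out the gilded moulding

ROBOT

A 6-joint arm with a two-finger parallel gripper is mounted at the origin on a cart in front of the work surface, level with it; the furniture and walls round the work are solid. World frame = base frame: x ahead of the robot, y to its left, z up, the work surface at z = 0. Lengths are in m, angles in rad, forces in N, time in s.
With the tool pointing down it reaches from about 0.325 to 0.9 m from the base axis. Payload 6.1 kg.
Tool frame: the origin (TCP) lies at the very end of the fingers, on their centre line; the grasp point (between the pads) lies 19 mm behind it; z points along the fingers, y is the line along which they close (so a half turn about z gives the same grasp; the last joint's range is limited). The gripper opens to 87 mm and grips with 3 to 60 N. Pads are 19 mm wide; open, the fingers measure 117 mm over their backs; the gripper's body (75 mm by 190 mm) begins 51 mm behind the grasp point.
Start: joints at [1.16, 0.22, 1.526, -0, 1.395, -0.126], TCP at [0.176, 0.6, 0.223] pointing down, gripper open.
Joint ranges: [-2.98, 2.98], [-0.91, 2.08], [0.09, 2.57], [-1.24, 4.39], [0.2, 2.65], [-2.68, 2.68]. Speed limits (rad/s): [2.57, 2.57, 3.01, 3.14, 3.14, 3.14].

INTERFACE

Orientations are given as a rotation vector (axis times angle).
In Python, from bench import bot gives the robot as it stands.
- The arm moves only by the tool move_arm, never from a script. Its argument "increments" is a list of rows, each a list of 3 entries, a list of its own where there are three numbers: the shift along the tool's x, y, z in m, then the turn, a rotation vector about the tool's x, y, z in units of 5 degrees (1.0 is 5 degrees), then the finger opening in m, from 0 to 0.087. In form: [[[x, y, z], [wx, wy, wz], fingers], ...]. A call has 1 to 20 rows; each row is the pose to reach, as a shift and turn from the pose commanded when the call began, along the tool's axes at that moment; what a row does not reach only later rows make up. A row lasts 1/8 s, in which the tool goes at most 62.5 mm and 10.7 degrees, less where a joint would pass 70% of its speed; a pose out of reach is approached as far as the arm can. A call with a gripper value outside its range is refused whole. The fingers move at their own pace and stop on an object; the grip force is fixed at half the most. Time passes only in rows, so rows that repeat a pose let the fingers close. It gives the time, the measured TCP pose, the force, the opening and the grip force at its end, in the units of the state.
- bot.sense(): the state, without advancing time (a new reading comes with each control period).
- bot.capture(name): name is "scene" or "top"; returns a dict with "image" (400x640x3 uint8, red, green, blue), "camera_matrix" (3x3 intrinsics, pixels), "R" (3x3) and "t" (3): a world point X has camera coordinates R X + t. Camera axes: x right, y down, z forward; pixel columns grow to the right and rows downward; lengths in m; the calibration is good to about 2 mm. A picture is of the moment at which its call begins. There is no depth.
- bot.hand_in(): hands the job in; it is judged then, once.
Trained networks look in a picture, given as the dict that the camera call returned (one of the last four; its "shot" number tells which), for a name from the list of things; names that differ only in an ending like _2 or _b are one class to them, and where a whole thing is asked for, a point or a joint stands for the part that bears it (a point fixed in the world has none). Each returns a list of dicts, best first, with "p" (0 to 1); they miss things now and then, are a little off and sometimes report something else, mostly with a low value. They report only what shows in the picture. A call takes as long as a camera call.
- bot.find_in(picture, target): "uv" ([column, row] in pixels, amid what is visible of it).
- bot.landmark_of(picture, target): "uv" ([column, row] in pixels: a listed point, or the origin of a listed thing).
The state is a dict: "clock": time; "qpos": joint angles; "joint_vel": joint speeds; "tau": joint torques, N m; "tcp_pos": TCP position; "orientation": TCP orientation; "ft_force": force on the tool from outside, world axes, zero at the start; "moment": the same for the moment, N m; "gripper_width": finger opening in m; "finger_force": force on a finger pad.
Only numpy, scipy, OpenCV 4.12 (cv2) and the standard library are available. Lean on these libraries where they do the work, as an engineer would, in place of code of your own. Each camera call takes 0.05 s, during which the arm holds its last target. There are 200 camera calls.

TASK

Push the red button on the sloping sample case so that its clear hatch springs fully open by itself; keep the robot off the hatch throughout. Then take the gilded moulding out of the case and lay it (do not drop it) flat and wholly on the cork mat. Leave the other things on the table where they are.

Things in the scene. Friction and masses are not known exactly. Their poses are not given: they have to be found in the camera images.
- case: sample case, grey with plywood cheeks, fixed; 184 mm deep (x -104 to 80), 248 wide (y), 55 high in front, 186 at the back. Origin: on its underside, midway across; x points to its back, z up. Its top slopes up to the back at 36 degrees. Up the slope follow the red button, a latch housing (44 mm wide, 12 high, 26 to 38 mm from the button's centre) and the hatch, over a tray parallel to the slope.
- button_top (a point): centre of the flat top of the red button (34 mm diameter); z points out of it square to the slope (36 degrees off vertical, leaning to the case's front), x up the slope, y across. It moves with the button; stands 14 mm off the slope, in a collar 4 mm high, 47 mm from the near edge of the hatch. A tool square to the slope is clear of the opening hatch; a vertical hand is in its way.
- button (a joint): travel of the button into the slope: 0 out, 0.007 m fully in; sprung, about 2 N to start and 6 N fully in. The latch lets go at 0.004 to 0.005 m; the button comes back when let go.
- hatch (a joint): angle of the clear hatch (206 mm wide, 120 mm long up the slope): 0 shut and latched, 2.0 rad fully open, held there by its spring, standing about upright. Once released it opens by itself in under 1 s, its edge swinging up and away from the button.
- hatch_hinge (a point): middle of the hatch's hinge line, at the upper end of the slope; y lies along the hinge; moves with the hatch.
- tray_middle (a point): point on the tray's floor under the moulding's middle (moulding centred); axes as the button's: x up the slope, y across, z square to the slope. The tray is 42 mm deep, 115 mm long up the slope, 188 mm wide. The moulding rests against two ribs 11 mm high, on its down-slope side, 32 to 50 mm either side of the middle.
- sample: loose gilded moulding, a bar 28 mm wide (its x), 22 high (z), with mitred ends: 102 mm long on its low -x side (upright for 9 mm, then sloping), 158 mm on its +x side (18 mm upright); about 40 to 100 g. Origin: centre of its underside. In the tray +x points up the slope, z square to it (36 degrees off vertical); 40 mm are free for a finger on either side of its width.
- sample_end_a (a point): on the moulding, 75 mm from its middle to its +y end, at half its height
- sample_end_b (a point): on the moulding, 75 mm from its middle to its -y end, at half its height
- mat: square cork mat, 200 x 200 mm, 5 mm thick, fixed on the table. Origin: centre of its underside; z up.
- glue_bottle: bystander: white glue bottle, 50 mm diameter, 140 mm high; origin at the centre of its underside
- blue_jar: bystander: blue jar, 57 mm diameter, 64 mm high; origin at the centre of its underside
- masking_tape: bystander: roll of pale masking tape lying flat, 110 mm diameter, 24 mm high; origin at the centre of its underside
- tape_measure: bystander: yellow tape measure, 67 x 68 x 36 mm; origin at the centre of its underside
- easel_corner (a point): the corner nearest to the robot of the gilded picture frame that stands on an easel behind the work; fixed, never moves. From this corner, 0.3 m up, the frame runs back and to the left (farther from the robot); keep the hand and the wrist nearer to the robot than this corner.

How it is judged:
By the outcome, as a careful person would: the job done as asked, in the order asked, and still so for the second after the job is handed in, with the robot touching nothing.
It also fails if it takes over 51 s, if anything falls off the work surface, if the arm or the gripper's body presses on something with over 40 N, if the wrist force passes 120 N, or if a joint passes its speed limit or range.

## Working session

There is one attempt and no reset: what is moved stays moved. The work goes in short steps, Python scripts to look and compute and a tool call to move; the robot and the scene stay as the last step left them, time stands still between calls to the robot, and variables do not carry over. Pictures are saved under pics/ and viewed, at most 10 in all, crops included, and the job is handed in when it is done.

Besides the shell and the picture viewer there is one more tool, called after ">>>" as a command line: name --argument value ..., lists and objects as JSON in quotes. move_arm: Moves the arm, as the interface text tells. Its arguments: {"type":"object","properties":{"increments":{"type":"array"}},"required":["increments"]}

```bash
ls; mkdir -p pics
cat > h.py <<'E'
import numpy as np, cv2
from bench import bot
from scipy.spatial.transform import Rotation as Ro
def cap(n):
    return bot.capture(n)
def save(c,f): cv2.imwrite('pics/'+f,cv2.cvtColor(c['image'],cv2.COLOR_RGB2BGR))
def ray(c,uv):
    d=np.linalg.inv(c['camera_matrix'])@np.array([uv[0],uv[1],1.]); R=np.array(c['R'])
    o=-R.T@np.array(c['t']); d=R.T@d; return o,d/np.linalg.norm(d)
def proj(c,X):
    p=np.array(c['camera_matrix'])@(np.array(c['R'])@np.array(X)+np.array(c['t'])); return p[:2]/p[2]
def tri(obs):
    A=np.zeros((3,3));b=np.zeros(3);rs=[ray(c,u) for c,u in obs]
    for o,d in rs:
        P=np.eye(3)-np.outer(d,d);A+=P;b+=P@o
    X=np.linalg.solve(A,b); return X,max(np.linalg.norm((np.eye(3)-np.outer(d,d))@(X-o)) for o,d in rs)
def onz(c,uv,z):
    o,d=ray(c,uv); return o+d*(z-o[2])/d[2]
E
python3 - <<'E'
from h import *
a=cap('scene');b=cap('top');save(a,'s1.png');save(b,'t1.png')
print(bot.sense())
for c in (a,b): print(-np.array(c['R']).T@np.array(c['t']), np.array(c['R'])[2])
for n in 'case button_top hatch_hinge tray_middle sample sample_end_a sample_end_b mat glue_bottle blue_jar masking_tape tape_measure easel_corner'.split():
    r=[[(np.round(x['uv'],1).tolist(),round(x['p'],2)) for x in bot.landmark_of(c,n)[:2]] for c in (a,b)]
    print(n,r)
    if r[0] and r[1]: X,e=tri([(a,r[0][0][0]),(b,r[1][0][0])]); print('   ',X.round(4),round(e,4))
E
```

```text
pics
{'clock': 0.1, 'qpos': array([ 1.15990060e+00,  2.21190123e-01,  1.52748488e+00,  6.26220926e-06,
        1.39472286e+00, -1.26128651e-01]), 'joint_vel': array([ 0.00139032, -0.00087611, -0.00450046, -0.00031978,  0.0012487 ,
       -0.00021724]), 'tau': array([-8.21159610e-04, -4.95951891e+01, -3.88520873e+01,  7.00629945e-02,
        5.15930273e-02, -6.11311884e-05]), 'tcp_pos': array([0.17537534, 0.59930255, 0.22152637]), 'orientation': array([-4.45733950e-01, -3.10932018e+00,  2.73101915e-03]), 'ft_force': array([-1.07022001,  0.16378856,  0.07343689]), 'moment': array([ 0.03601731,  0.03202037, -0.01163971]), 'finger_force': 0.0, 'gripper_width': 0.08717232147773134}
[-0.11598181  1.01718347  1.4356158 ] [ 0.39041158 -0.58470431 -0.71112563]
[ 0.34532177 -0.0034115   1.80210417] [ 0.15219783 -0.00219733 -0.98834761]
case [[([296.2, 279.7], 0.9)], [([262.5, 243.0], 0.31)]]
    [0.4738 0.2554 0.0639] 0.0319
button_top [[([314.1, 277.7], 0.44)], [([261.4, 240.2], 0.57)]]
    [0.4522 0.2387 0.0835] 0.0041
hatch_hinge [[([278.2, 239.6], 0.61)], [([255.1, 201.7], 0.94)]]
    [0.5904 0.247  0.2005] 0.0009
tray_middle [[([282.4, 254.1], 0.98)], [([259.2, 206.8], 0.98), ([227.6, 198.7], 0.6)]]
    [0.5813 0.2429 0.1239] 0.0002
sample [[], [([380.1, 215.5], 0.31)]]
sample_end_a [[], [([327.7, 170.4], 0.58)]]
sample_end_b [[], [([327.7, 170.4], 0.58)]]
mat [[([360.5, 203.7], 0.83)], [([378.6, 215.0], 0.87)]]
    [ 0.5467 -0.2294  0.0064] 0.0054
glue_bottle [[([369.5, 174.7], 0.61)], [([424.1, 202.8], 0.46)]]
    [ 0.6012 -0.414   0.0062] 0.0044
blue_jar [[([243.3, 300.4], 0.51)], [([226.1, 199.1], 0.68)]]
    [ 0.6394  0.4032 -0.0204] 0.0024
masking_tape [[([389.8, 181.5], 0.76)], [([430.5, 225.6], 0.92)]]
    [ 0.5076 -0.4365 -0.0022] 0.0043
tape_measure [[([297.7, 214.4], 0.7)], [([329.6, 171.9], 0.82)]]
    [ 0.7343 -0.0346 -0.0063] 0.0052
easel_corner [[([298.9, 188.6], 0.6), ([240.7, 303.3], 0.24)], []]
```

Run:
```python
import cv2,numpy as np
a=cv2.imread('pics/s1.png');b=cv2.imread('pics/t1.png')
A=cv2.resize(a[140:340,210:430],None,fx=3.6,fy=3,interpolation=cv2.INTER_CUBIC)[:600]
cv2.imwrite('pics/s1c.png',cv2.resize(a[140:340,200:460],None,fx=3,fy=3,interpolation=cv2.INTER_CUBIC))
cv2.imwrite('pics/t1c.png',cv2.resize(b[120:320,200:460],None,fx=3,fy=3,interpolation=cv2.INTER_CUBIC))
```

```text
(no output)
```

View pics/s1c.png

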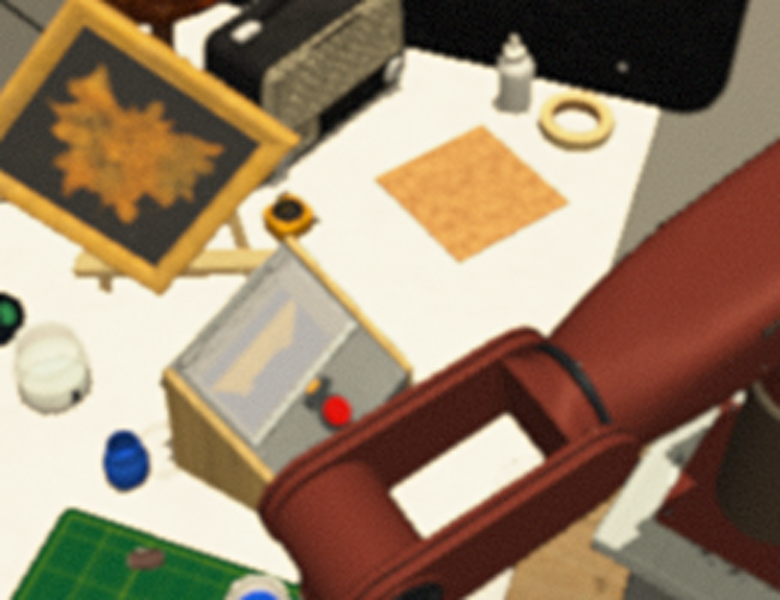

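View pics/t1c.png

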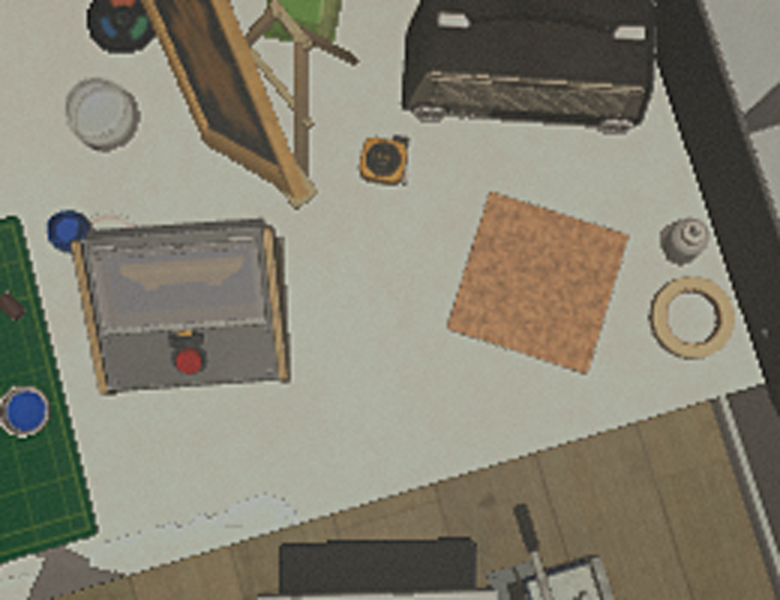

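The scene view shows the case with its red button at about (312,277), the hatch above it and the gilded bar in the tray. The mat is at about (360,204), and the easel frame stands behind the case. In the top view the button is at (263,240), the bar at (261,210), and the mat corners at (364,184), (409,198), (396,245) and (350,229). I'll measure these more precisely and check the gripper's shape.

Run:
```python
from h import *
a=cap('scene');b=cap('top')
def seg(c,f,lo=30):
    hsv=cv2.cvtColor(c['image'],cv2.COLOR_RGB2HSV).astype(int);m=f(hsv[...,0],hsv[...,1],hsv[...,2]).astype(np.uint8)
    n,l,s,ce=cv2.connectedComponentsWithStats(m)
    return m,l,[(i,s[i].tolist(),ce[i].round(2)) for i in range(1,n) if s[i][4]>=lo]
red=lambda h,s,v:((h<6)|(h>174))&(s>170)&(v>110)
for c in (a,b):
    print([x[1:] for x in seg(c,red,15)[2]])
s=bot.sense()
print([proj(c,s['tcp_pos']).round(1) for c in (a,b)])
# mat corners
cork=lambda h,s,v:(h>5)&(h<20)&(s>70)&(v>120)
for c in (a,b):
    m,l,r=seg(c,cork,300)
    for i,st,ce in r:
        cn,_=cv2.findContours((l==i).astype(np.uint8),0,2)
        q,=[cv2.minAreaRect(cn[0])] 
        ap=cv2.approxPolyDP(cn[0],5,True)[:,0]
        print(st,ce,ap.tolist(), [onz(c,p,.005).round(3)[:2].tolist() for p in ap])
u=proj(a,s['tcp_pos']);v=proj(b,s['tcp_pos'])
def crop(c,u,w=100,h=75):
    x=int(np.clip(u[0]-w/2,0,640-w));y=int(np.clip(u[1]-h/2,0,400-h));print(x,y)
    return cv2.resize(c['image'][y:y+h,x:x+w,::-1],None,fx=4,fy=4,interpolation=cv2.INTER_CUBIC)
cv2.imwrite('pics/g1.png',np.hstack([crop(a,u),crop(b,v)]))
cv2.imwrite('pics/case1.png',np.hstack([crop(a,(285,260)),crop(b,(260,225))]))
```

```text
[([387, 145, 168, 134, 5576], array([468.22, 206.13])), ([77, 166, 77, 17, 261], array([100.34, 173.74])), ([81, 179, 61, 53, 2124], array([107.04, 204.7 ])), ([537, 179, 33, 23, 312], array([551.96, 189.09])), ([550, 188, 35, 26, 368], array([566.36, 199.65])), ([486, 247, 24, 28, 273], array([499.61, 261.02])), ([351, 252, 27, 15, 56], array([363.18, 258.48])), ([369, 260, 21, 16, 148], array([380.35, 266.14])), ([327, 266, 23, 16, 61], array([338.41, 273.46])), ([326, 269, 14, 9, 16], array([332.44, 272.69])), ([308, 272, 9, 13, 77], array([312.13, 277.06])), ([386, 272, 17, 18, 113], array([393.3 , 280.93])), ([293, 281, 33, 24, 84], array([309.46, 291.26])), ([318, 285, 90, 59, 257], array([361.28, 312.92])), ([297, 295, 45, 44, 862], array([316.62, 315.12])), ([425, 299, 6, 6, 16], array([427.19, 301.25])), ([479, 300, 13, 15, 103], array([484.54, 306.09])), ([576, 350, 43, 36, 297], array([598.1 , 369.96]))]
[([110, 63, 19, 9, 104], array([118.25,  66.4 ])), ([109, 80, 43, 38, 1071], array([127.86,  99.69]))]
[array([317.9, 390.5]), array([152.3, 321.4])]
[182, 135, 119, 104, 
[... 3208 characters left out ...]
, [0.465, 0.215], [0.503, 0.309]]
[349, 302, 61, 98, 2708] [379.17 355.93] [[407, 302], [369, 329], [349, 399], [373, 399], [409, 330], [397, 317]] [[0.152, 0.087], [0.207, 0.256], [0.136, 0.492], [0.076, 0.451], [0.095, 0.181], [0.152, 0.161]]
[241, 100, 62, 86, 717] [276.31 142.41] [[241, 103], [268, 164], [301, 185], [269, 103], [255, 102], [265, 106], [293, 178], [268, 162]] [[1.045, 0.337], [0.777, 0.223], [0.684, 0.087], [1.042, 0.218], [1.048, 0.277], [1.029, 0.235], [0.715, 0.12], [0.785, 0.223]]
[349, 184, 61, 60, 2357] [378.97 213.72] [[363, 184], [349, 229], [395, 243], [409, 199]] [[0.682, -0.169], [0.498, -0.105], [0.436, -0.289], [0.615, -0.355]]
267 325
102 283
235 222
210 187
```

View pics/g1.png

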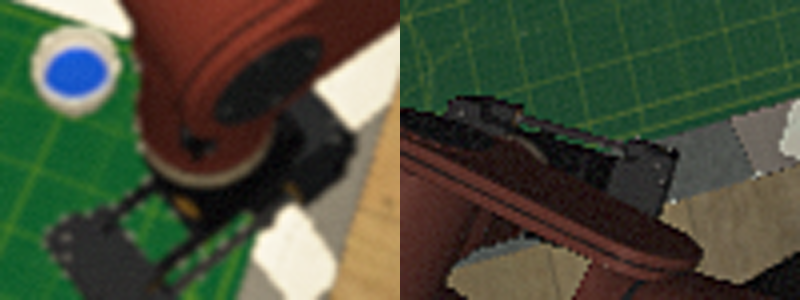

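View pics/case1.png

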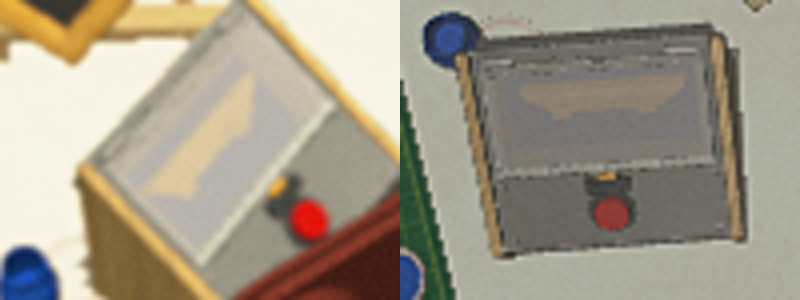

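The gripper body's long side (190 mm) lies along the closing line. That matters for clearance to the open hatch. Next I'll fit the case pose.

```bash
cat > fit.py <<'E'
from h import *
from scipy.optimize import least_squares
c36,s36=np.cos(np.radians(36)),np.sin(np.radians(36))
def slope(s,y,n): # case frame, s from front-top edge
    return np.array([-.104+s*c36-n*s36,y,.055+s*s36+n*c36])
def world(p,v): c,s=np.cos(p[2]),np.sin(p[2]); return np.array([p[0]+c*v[0]-s*v[1],p[1]+s*v[0]+c*v[1],v[2]])
E
python3 - <<'E'
from fit import *
a=cap('scene');b=cap('top')
F=lambda p:[(a,(312.2,277.1),slope(p[3],0,.012),2),(b,(262.9,240.4),slope(p[3],0,.013),2),
 (a,(278.2,239.6),slope(p[3]+.167,0,p[5]),1),(b,(255.1,201.7),slope(p[3]+.167,0,p[5]),1),
 (a,(282.4,254.1),slope(p[4],0,-.042),2),(b,(259.2,206.8),slope(p[4],0,-.042),2),
 (b,(234.25,251.25),np.array([-.104,.124,.055]),1),(b,(295,247),np.array([-.104,-.124,.055]),1),
 (b,(224.25,200),np.array([.077,.124,.186]),1),(b,(289.5,194.5),np.array([.077,-.124,.186]),1),
 (a,(255,265),np.array([.077,.124,.186]),1),(a,(295.75,222),np.array([.077,-.124,.186]),1)]
r=lambda p:np.concatenate([w*(proj(c,world(p,v))-u) for c,u,v,w in F(p)])
s=least_squares(r,[.5,.25,0.1,.05,.16,0.],loss='soft_l1')
print(s.x.round(4)); print(r(s.x).reshape(-1,2).round(1).tolist())
p=s.x; print('button',world(p,slope(p[3],0,.014)),'tray',world(p,slope(p[4],0,-.042)),'hinge',world(p,slope(p[3]+.167,0,p[5])))
# sample yellow-ish in tray: show hue
for c,(x,y,w,h) in ((a,(265,235,40,45)),(b,(232,200,52,22))):
    hsv=cv2.cvtColor(c['image'],cv2.COLOR_RGB2HSV).astype(int)[y:y+h,x:x+w]
    m=((hsv[...,0]>8)&(hsv[...,0]<30)&(hsv[...,1]>45)).astype(np.uint8)
    n,l,st,ce=cv2.connectedComponentsWithStats(m)
    for i in range(1,n):
        if st[i][4]>40: print(st[i]+[x,y,0,0,0],ce[i]+[x,y])
X=world(p,slope(p[4],0,-.03)); print(proj(a,X),proj(b,X))
E
```

```text
[0.5274 0.2399 0.0555 0.0483 0.1665 0.011 ]
[[0.8, -4.5], [-1.3, -0.3], [0.9, 1.2], [1.3, -0.0], [-0.4, 1.4], [0.3, -0.5], [-1.7, 0.2], [0.6, -0.7], [-1.4, 1.0], [0.3, 1.2], [-1.1, -0.4], [0.4, -4.3]]
button [0.4543971  0.23589508 0.09473544] tray [0.58270965 0.24301841 0.1188837 ] hinge [0.59108169 0.24348319 0.19043293]
[271 240  28  31 304] [285.86842105 257.08881579]
[265 270  10  10  55] [268. 276.]
[240 206  41  11 260] [260.43846154 210.00769231]
[283.6848091  253.94900444] [259.08734224 208.04962952]
```

```bash
cat >> fit.py <<'E'
def frame(psi,delta=0): # slope axes (s,y,n) as columns; delta tilts n further to the front
    t=np.radians(36)+delta
    c,s=np.cos(psi),np.sin(psi)
    S=np.array([np.cos(t)*c,np.cos(t)*s,np.sin(t)]);Y=np.array([-s,c,0]);return S,Y,np.cross(S,Y)
def delta(pos,R,st=None):
    st=st or bot.sense();R0=Ro.from_rotvec(st['orientation']).as_matrix()
    return (R0.T@(np.array(pos)-st['tcp_pos'])).round(4).tolist(),(np.degrees(Ro.from_matrix(R0.T@R).as_rotvec())/5).round(3).tolist()
E
python3 - <<'E'
from fit import *
a=cap('scene');b=cap('top')
red=lambda c:cv2.inRange(cv2.cvtColor(c['image'],cv2.COLOR_RGB2HSV),(0,120,90),(8,255,255))|cv2.inRange(cv2.cvtColor(c['image'],cv2.COLOR_RGB2HSV),(172,120,90),(180,255,255))
cs=[]
for c,(x,y) in ((a,(312,277)),(b,(263,240))):
    m=red(c)[y-12:y+13,x-12:x+13]; n,l,st,ce=cv2.connectedComponentsWithStats(m)
    i=l[12,12]; print(st[i],ce[i]+[x-12,y-12]); cs.append((c,ce[i]+[x-12,y-12]))
print('button red tri',tri(cs))
F=lambda p:[(a,cs[0][1],slope(p[3],0,.012),2),(b,cs[1][1],slope(p[3],0,.013),2),
 (a,(278.2,239.6),slope(p[3]+.167,0,p[5]),1),(b,(255.1,201.7),slope(p[3]+.167,0,p[5]),1),
 (a,(282.4,254.1),slope(p[4],0,-.042),2),(b,(259.2,206.8),slope(p[4],0,-.042),2),
 (b,(234.25,251.25),np.array([-.104,.124,.055]),1),(b,(295,247),np.array([-.104,-.124,.055]),1),
 (b,(224.25,200),np.array([.077,.124,.186]),1),(b,(289.5,194.5),np.array([.077,-.124,.186]),1),
 (a,(255,265),np.array([.077,.124,.186]),1)]
r=lambda p:np.concatenate([w*(proj(c,world(p,v))-u) for c,u,v,w in F(p)])
s=least_squares(r,[.5,.25,0.1,.05,.16,0.],loss='soft_l1');p=s.x
print(p.round(4),r(p).reshape(-1,2).round(1).tolist())
B=world(p,slope(p[3],0,.014));print('button',B)
print('easel',tri([(a,(298.9,188.6)),(b,(300.5,186))]))
print('can top',onz(b,(208,257),.1),onz(b,(208,257),0))
S,Y,N=frame(p[2]); R=np.column_stack([np.cross(Y,-N),Y,-N])
print(delta(B+.1*N,R)); print((B+.1*N).round(3))
E
```

```text
[  4   7  21  18 215] [314.4744186  281.33488372]
[ 8  8  8  9 56] [262.46428571 239.96428571]
button red tri (array([0.45335609, 0.23731583, 0.05971335]), np.float64(0.0054893260431746055))
[0.5271 0.2393 0.0557 0.0456 0.167  0.0057] [[-2.3, -12.1], [0.1, 1.9], [1.0, 2.1], [1.7, 0.0], [-0.3, 1.1], [0.6, -0.6], [-1.5, 0.2], [0.8, -0.6], [-1.2, 1.1], [0.5, 1.2], [-0.8, -0.4]]
button [0.4518989  0.23509361 0.09314892]
easel (array([0.6285151 , 0.07543025, 0.28624033]), np.float64(0.0007726768408023915))
can top [0.39599833 0.44225249 0.1       ] [0.39897562 0.46843561 0.        ]
([-0.3122, -0.292, 0.0485], [-1.225, -7.129, -3.772])
[0.393 0.232 0.174]
```

>>> move_arm --increments '[[[-0.04,-0.04,-0.06],[0,0,0],0],[[-0.08,-0.08,-0.08],[-0.3,-1.8,-0.9],0],[[-0.12,-0.12,-0.08],[-0.6,-3.5,-1.9],0],[[-0.16,-0.16,-0.08],[-0.9,-5.3,-2.8],0],[[-0.2,-0.2,-0.07],[-1.225,-7.129,-3.772],0],[[-0.24,-0.23,-0.04],[-1.225,-7.129,-3.772],0],[[-0.28,-0.26,0.0],[-1.225,-7.129,-3.772],0],[[-0.312,-0.292,0.03],[-1.225,-7.129,-3.772],0],[[-0.312,-0.292,0.045],[-1.225,-7.129,-3.772],0],[[-0.312,-0.292,0.0485],[-1.225,-7.129,-3.772],0],[[-0.312,-0.292,0.0485],[-1.225,-7.129,-3.772],0],[[-0.312,-0.292,0.0485],[-1.225,-7.129,-3.772],0]]'

```text
clock: 3.2
tcp_pos: [0.393, 0.2337, 0.1753]
orientation: [-0.073, 2.511, 0.025]
ft_force: [0.3, -0.6, 0.3]
gripper_width: 0.0005
finger_force: 0.0
```

Run:
```python
from fit import *
a=cap('scene');b=cap('top');st=bot.sense()
print(st['clock'],st['qpos'].round(3),st['tcp_pos'],st['ft_force'],st['gripper_width'])
def crop(c,x,y,w=100,h=75): return cv2.resize(c['image'][y:y+h,x:x+w,::-1],None,fx=4,fy=4,interpolation=cv2.INTER_CUBIC)
cv2.imwrite('pics/p1.png',np.hstack([crop(a,255,235),crop(b,210,187)]))
S,Y,N=frame(.0557);R=np.column_stack([np.cross(Y,-N),Y,-N])
print(delta(np.array([.3935,.2318,.174]),R)); print([proj(c,st['tcp_pos']) for c in (a,b)])
```

```text
3.3 [ 0.586 -0.594  2.442 -0.434  0.781 -0.812] [0.39293005 0.23326063 0.17500351] [-0.20808227 -0.10899695 -0.45347528] 0.00035540326457523164
([0.0002, -0.0015, 0.0011], [0.021, 0.012, 0.017])
[array([328.35669286, 268.60669148]), array([259.90227708, 255.92689393])]
```

View pics/p1.png

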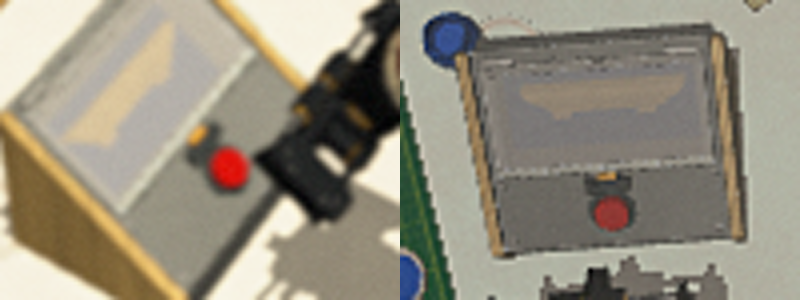

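The button is now fully visible, at scene crop (230,168), which is full-frame (312,277), and at top (263,240). The hand is square to the slope and off the front of the case. I'll refine the button position before pressing.

Run:
```python
from fit import *
a=cap('scene');b=cap('top')
cs=[]
for c,(x,y) in ((a,(312,277)),(b,(263,240))):
    h=cv2.cvtColor(c['image'],cv2.COLOR_RGB2HSV);m=(cv2.inRange(h,(0,120,90),(8,255,255))|cv2.inRange(h,(172,120,90),(180,255,255)))[y-12:y+13,x-12:x+13]
    n,l,st,ce=cv2.connectedComponentsWithStats(m)
    i=l[12,12]; print(st[i],ce[i]+[x-12,y-12]); cs.append((c,ce[i]+[x-12,y-12]))
print('tri',tri(cs))
for n in ('button_top','hatch_hinge','tray_middle'):
    r=[bot.landmark_of(c,n) for c in (a,b)]
    print(n,[(x[0]['uv'],round(x[0]['p'],2)) for x in r if x], tri([(a,r[0][0]['uv']),(b,r[1][0]['uv'])]) if r[0] and r[1] else '')
```

```text
[ 7  7 11 10 86] [311.80232558 276.54651163]
[ 8  8  8  9 56] [262.46428571 239.96428571]
tri (array([0.45749033, 0.2369644 , 0.08247197]), np.float64(0.0007470413539822704))
button_top [([314.8, 276.6], 0.41), ([264.4, 240.3], 0.65)] (array([0.45381665, 0.22892354, 0.07687212]), np.float64(0.0020905839195323596))
hatch_hinge [([278.9, 242.1], 0.56), ([257.1, 201.6], 0.9)] (array([0.59306614, 0.24240179, 0.1810118 ]), np.float64(0.00036211936372541913))
tray_middle [([284.4, 255.3], 0.96), ([259.2, 209.0], 0.83)] (array([0.57263267, 0.24292234, 0.12351798]), np.float64(5.974581823798519e-05))
```

>>> move_arm --increments '[[[0.001,-0.001,0.04],[0,0,0],0],[[0.001,-0.001,0.08],[0,0,0],0],[[0.001,-0.001,0.088],[0,0,0],0],[[0.001,-0.001,0.092],[0,0,0],0],[[0.001,-0.001,0.096],[0,0,0],0],[[0.001,-0.001,0.099],[0,0,0],0],[[0.001,-0.001,0.102],[0,0,0],0],[[0.001,-0.001,0.102],[0,0,0],0]]'

```text
clock: 4.7
tcp_pos: [0.4522, 0.2343, 0.0911]
orientation: [-0.07, 2.512, 0.023]
ft_force: [-0.7, -0.5, 0.0]
gripper_width: 0.0002
finger_force: 0.0
```

>>> move_arm --increments '[[[0,0.002,0.002],[0,0,0],0],[[0,0.002,0.004],[0,0,0],0],[[0,0.002,0.006],[0,0,0],0],[[0,0.002,0.008],[0,0,0],0],[[0,0.002,0.008],[0,0,0],0]]'

```text
clock: 5.32
tcp_pos: [0.4567, 0.2365, 0.0844]
orientation: [-0.07, 2.513, 0.023]
ft_force: [-1.2, 1.0, 1.9]
gripper_width: 0.0002
finger_force: 1.4
```

>>> move_arm --increments '[[[0,0,0.002],[0,0,0],0],[[0,0,0.004],[0,0,0],0],[[0,0,0.0055],[0,0,0],0],[[0,0,0.0065],[0,0,0],0],[[0,0,0.0065],[0,0,0],0]]'

```text
clock: 5.95
tcp_pos: [0.4597, 0.2367, 0.0806]
orientation: [-0.069, 2.512, 0.021]
ft_force: [-44.9, -8.2, 45.1]
gripper_width: 0.0005
finger_force: 31.6
```

Run:
```python
from fit import *
a=cap('scene');b=cap('top');st=bot.sense()
print(st['clock'],st['tcp_pos'],st['ft_force'])
def crop(c,x,y,w=100,h=75): return cv2.resize(c['image'][y:y+h,x:x+w,::-1],None,fx=4,fy=4,interpolation=cv2.INTER_CUBIC)
cv2.imwrite('pics/p2.png',np.hstack([crop(a,240,210),crop(b,210,187)]))
for n in ('hatch_hinge','tray_middle','sample','sample_end_a'):
    r=[bot.landmark_of(c,n) for c in (a,b)]
    print(n,[[(y['uv'],round(y['p'],2)) for y in x[:2]] for x in r], tri([(a,r[0][0]['uv']),(b,r[1][0]['uv'])]) if r[0] and r[1] else '')
```

```text
6.05 [0.45972715 0.23676501 0.08067578] [-44.14044163  -6.68889118  43.33204178]
hatch_hinge [[([277.8, 242.8], 0.83), ([294.7, 284.0], 0.3)], [([254.8, 200.9], 0.65)]] (array([0.5939345 , 0.24959666, 0.18430061]), np.float64(0.0012710345740347794))
tray_middle [[([283.4, 254.3], 0.77)], [([261.1, 207.2], 0.84)]] (array([0.58112725, 0.23703625, 0.11655036]), np.float64(0.0007851019475896236))
sample [[([284.6, 257.2], 0.8)], [([264.0, 209.8], 0.69)]] (array([0.57711101, 0.23076387, 0.09505516]), np.float64(0.0046889319345757114))
sample_end_a [[([298.4, 244.2], 0.59), ([270.0, 268.3], 0.56)], [([279.8, 209.7], 0.82), ([242.0, 212.9], 0.61)]] (array([0.56978391, 0.16552048, 0.10994978]), np.float64(2.6908828109821076e-05))
```

View pics/p2.png

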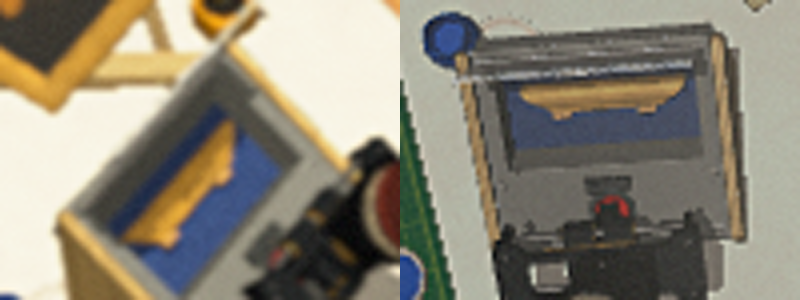

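The hatch is fully open, showing as an upright line along the back edge. The blue tray and gilded bar are exposed, and the button has bottomed, so I'm retracting and turning the hand for the grasp.

>>> move_arm --increments '[[[0,0,-0.02],[0,0,0],0],[[0,0,-0.06],[0,0,0],0],[[0,0,-0.11],[0,0,0],0],[[0,0,-0.13],[0,0,2],0.03],[[0,0,-0.13],[0,0,4],0.055],[[0,0,-0.13],[0,0,6],0.055],[[0,0,-0.13],[0,0,8],0.055],[[0,0,-0.13],[0,0,10],0.055],[[0,0,-0.13],[0,0,12],0.055],[[0,0,-0.13],[0,0,14],0.055],[[0,0,-0.13],[0,0,16],0.055],[[0,0,-0.13],[0,0,18],0.055],[[0,0,-0.13],[0,0,18],0.055]]'

```text
clock: 8.07
tcp_pos: [0.3842, 0.2322, 0.1841]
orientation: [1.813, 1.92, 0.622]
ft_force: [0.2, 0.3, -0.5]
gripper_width: 0.0552
finger_force: 0.0
```

```bash
cat > barfit.py <<'E'
from fit import *
a=cap('scene');b=cap('top');st=bot.sense()
print(st['clock'],st['qpos'].round(3),st['tcp_pos'],st['ft_force'].round(1),st['gripper_width'])
psi=.0557;S,Y,N=frame(psi);B=np.array([.4556,.2365,.0863])
def mask(c,x,y,w,h):
    hs=cv2.cvtColor(c['image'],cv2.COLOR_RGB2HSV)
    m=np.zeros(hs.shape[:2],np.uint8);m[y:y+h,x:x+w]=cv2.inRange(hs,(10,70,80),(32,255,255))[y:y+h,x:x+w]
    n,l,s,ce=cv2.connectedComponentsWithStats(m);i=1+np.argmax(s[1:,4]);return (l==i).astype(np.uint8)
ms=[mask(a,262,228,45,48),mask(b,236,203,50,18)]
for m in ms: ys,xs=np.nonzero(m);print(len(xs),xs.min(),xs.max(),ys.min(),ys.max(),xs.mean().round(1),ys.mean().round(1))
def pts(s,y,n,yaw):
    P=[]
    for X,L,z in ((-.014,.051,0),(-.014,.051,.009),(.014,.079,0),(.014,.079,.018),(.008,.073,.022),(.002,.067,.022)):
        for g in (-1,1): P.append((X,g*L,z))
    for yy in (.032,.050):
        for g in (-1,1): P+= [(-.014,g*yy,.011),(-.022,g*yy,.011)]
    c,q=np.cos(yaw),np.sin(yaw)
    return P,np.array([B+(s+c*x-q*v)*S+(y+q*x+c*v)*Y+(n+z)*N for x,v,z in P])
def render(c,p,k=8):
    P,W=pts(*p);U=np.array([proj(c,w) for w in W]);im=np.zeros((400,640),np.float32)
    x0,y0=int(U[:,0].min())-8,int(U[:,1].min())-8
    big=np.zeros((90*k,90*k),np.uint8)
    def hull(idx): cv2.fillConvexPoly(big,cv2.convexHull(((U[idx]-[x0-.5,y0-.5])*k).astype(np.int32)),1)
    hull(list(range(12)))
    hull([12,13,16,17]);hull([14,15,18,19])
    im[y0:y0+90,x0:x0+90]=cv2.resize(big.astype(np.float32),(90,90),interpolation=cv2.INTER_AREA)
    return im
def cost(p): return sum(((cv2.GaussianBlur(render(c,p),(0,0),1)-cv2.GaussianBlur(m.astype(np.float32),(0,0),1))**2).sum() for c,m in zip((a,b),ms))
from scipy.optimize import minimize
for nfix in (None,-.056,-.050,-.044):
    f=(lambda q:cost((q[0]/100,q[1]/100,q[2]/100,q[3]/10))) if nfix is None else (lambda q:cost((q[0]/100,q[1]/100,nfix,q[3]/10)))
    r=minimize(f,[11.5,0.,-5.,0],method='Nelder-Mead',options=dict(initial_simplex=np.array([11.5,0,-5,0])+np.vstack([np.zeros(4),np.eye(4)*.8]),xatol=.01,fatol=.01))
    p=(r.x*[.01,.01,.01,.1]); 
    if nfix: p[2]=nfix
    print(nfix,p.round(4),round(r.fun,2),'pos',(B+p[0]*S+p[1]*Y+p[2]*N).round(4))
E
python3 barfit.py
```

```text
8.175 [ 0.602 -0.632  2.444 -0.43   0.822  0.756] [0.38420295 0.23227943 0.18416549] [ 0.1 -0.4 -0.8] 0.05478701628460662
342 270 298 240 271 285.9 257.1
283 240 280 205 216 260.3 210.1
None [ 0.1066 -0.0023 -0.053  -0.0106] 7.66 pos [0.5729 0.2408 0.106 ]
-0.056 [ 0.1058 -0.0038 -0.056  -0.0088] 7.97 pos [0.5741 0.2393 0.1032]
-0.05 [ 0.1075 -0.002  -0.05   -0.0057] 9.48 pos [0.5719 0.241  0.109 ]
-0.044 [ 0.1096 -0.0012 -0.044  -0.0128] 20.65 pos [0.57   0.2417 0.1151]
```

Run:
```python
from fit import *
a=cap('scene');b=cap('top')
psi=.0557;S,Y,N=frame(psi);B=np.array([.4556,.2365,.0863])
for dn in (-.014,-.006,0):
    H=B+.167*S+dn*N
    e=[H-.120*(np.cos(2.)*S)+0*N+.120*np.sin(2.)*N]  # edge, opened 2.0 rad from down-slope
    print(dn,'hinge',H.round(3),[proj(b,H+y*Y).round(1).tolist() for y in (.103,-.103)],'edge',e[0].round(3),[proj(b,e[0]+y*Y).round(1).tolist() for y in (.103,-.103)],'scene edge',[proj(a,e[0]+y*Y).round(1).tolist() for y in (.103,-.103)],[proj(a,H+y*Y).round(1).tolist() for y in (.103,-.103)])
def crop(c,x,y,w,h,f): return cv2.resize(c['image'][y:y+h,x:x+w,::-1],None,fx=f,fy=f,interpolation=cv2.INTER_CUBIC)
A=crop(a,245,190,66,90,6);T=crop(b,222,190,66,90,6)
cv2.imwrite('pics/hatch.png',np.hstack([A,T]))
```

```text
-0.014 hinge [0.599 0.244 0.173] [[229.2, 202.6], [284.4, 198.1]] edge [0.575 0.243 0.291] [[222.2, 204.4], [281.8, 199.6]] scene edge [[262.3, 243.9], [298.8, 204.1]] [[259.4, 263.5], [294.2, 224.5]]
-0.006 hinge [0.594 0.244 0.18 ] [[228.9, 203.5], [284.3, 199.1]] edge [0.57  0.243 0.297] [[221.8, 205.5], [281.7, 200.7]] scene edge [[263.3, 243.2], [300.0, 203.3]] [[260.4, 262.9], [295.2, 223.8]]
0 hinge [0.59  0.244 0.184] [[228.6, 204.3], [284.3, 199.9]] edge [0.567 0.243 0.302] [[221.6, 206.3], [281.6, 201.5]] scene edge [[264.1, 242.6], [300.8, 202.7]] [[261.1, 262.5], [296.0, 223.2]]
```

View pics/hatch.png

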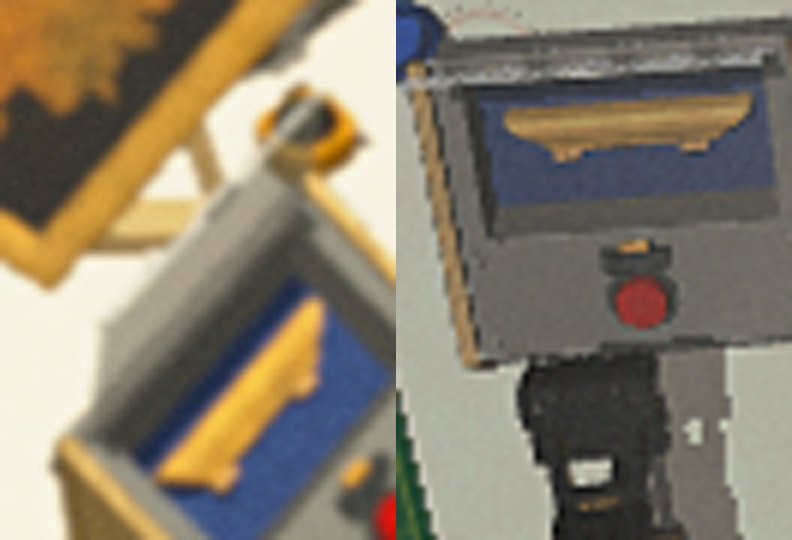

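The hatch edge in both views, scene (262,244)–(298,206) and top (224,204)–(286,199), matches the model: hinge at the slope surface and 2.0 rad open. The bar is centred in the tray. To keep the 190 mm body clear of the hatch I'll lean the hand about 11.5° further to the front.

Run:
```python
from fit import *
S,Y,N=frame(.05);B=np.array([.4556,.2365,.0863])
d=np.radians(11.5);s2,y2,n2=frame(.05,d);R=np.column_stack([y2,s2,-n2]);print(np.linalg.det(R))
T=B+.1045*S-.0028*Y-.047*N
print('T',T.round(4)); print(delta(T+.1*N,R))
print('then N per m in tool axes',(R.T@N).round(4),'S',(R.T@S).round(4))
```

```text
1.0
T [0.5678 0.2393 0.1097]
([-0.0032, 0.1048, 0.0683], [-2.302, -0.043, 0.077])
then N per m in tool axes [-0.      0.1994 -0.9799] S [-0.      0.9799  0.1994]
```

>>> move_arm --increments '[[[-0.001,0.025,0.01],[-1.15,0,0],0.046],[[-0.002,0.05,0.025],[-2.302,-0.043,0.077],0.046],[[-0.003,0.075,0.045],[-2.302,-0.043,0.077],0.046],[[-0.0032,0.09,0.06],[-2.302,-0.043,0.077],0.046],[[-0.0032,0.1048,0.0683],[-2.302,-0.043,0.077],0.046],[[-0.0032,0.1048,0.0683],[-2.302,-0.043,0.077],0.046],[[-0.0032,0.1048,0.0683],[-2.302,-0.043,0.077],0.046]]'

```text
clock: 9.15
tcp_pos: [0.5086, 0.236, 0.1903]
orientation: [1.696, 1.779, 0.783]
ft_force: [-1.4, -0.2, -0.6]
gripper_width: 0.0455
finger_force: 0.0
```

Run:
```python
from fit import *
S,Y,N=frame(.05);B=np.array([.4556,.2365,.0863])
d=np.radians(11.5);s2,y2,n2=frame(.05,d);R=np.column_stack([y2,s2,-n2])
T=B+.1045*S-.0028*Y-.047*N;st=bot.sense()
print(st['qpos'].round(3),st['ft_force'].round(1),st['gripper_width'],delta(T+.05*N,R),delta(T,R))
```

```text
[ 0.484 -0.363  2.36  -0.741  0.478  0.987] [-1.4 -0.2 -0.6] 0.04554783219423276 ([0.0003, -0.0094, 0.0491], [-0.006, 0.007, -0.019]) ([0.0004, -0.0193, 0.0981], [-0.006, 0.007, -0.019])
```

>>> move_arm --increments '[[[0,-0.005,0.025],[0,0,0],0.046],[[0,-0.01,0.05],[0,0,0],0.046],[[0,-0.014,0.07],[0,0,0],0.046],[[0,-0.0155,0.08],[0,0,0],0.046],[[0,-0.017,0.086],[0,0,0],0.046],[[0,-0.018,0.09],[0,0,0],0.046],[[0,-0.018,0.09],[0,0,0],0.046]]'

```text
clock: 10.02
tcp_pos: [0.5628, 0.239, 0.1165]
orientation: [1.695, 1.779, 0.784]
ft_force: [0.1, -0.7, 0.3]
gripper_width: 0.0457
finger_force: 0.0
```

Run:
```python
from fit import *
a=cap('scene');b=cap('top');st=bot.sense()
S,Y,N=frame(.05);B=np.array([.4556,.2365,.0863])
d=np.radians(11.5);s2,y2,n2=frame(.05,d);R=np.column_stack([y2,s2,-n2])
T=B+.1045*S-.0028*Y-.047*N
print(st['clock'],st['ft_force'].round(1),st['gripper_width'],delta(T,R))
def crop(c,x,y,w,h,f): return cv2.resize(c['image'][y:y+h,x:x+w,::-1],None,fx=f,fy=f,interpolation=cv2.INTER_CUBIC)
cv2.imwrite('pics/gr.png',np.hstack([crop(a,245,190,80,90,5),crop(b,222,180,72,90,5)]))
```

```text
10.125 [ 0.1 -0.4 -0.1] 0.046186390857591665 ([-0.0, -0.0022, 0.0084], [0.006, -0.001, -0.025])
```

View pics/gr.png

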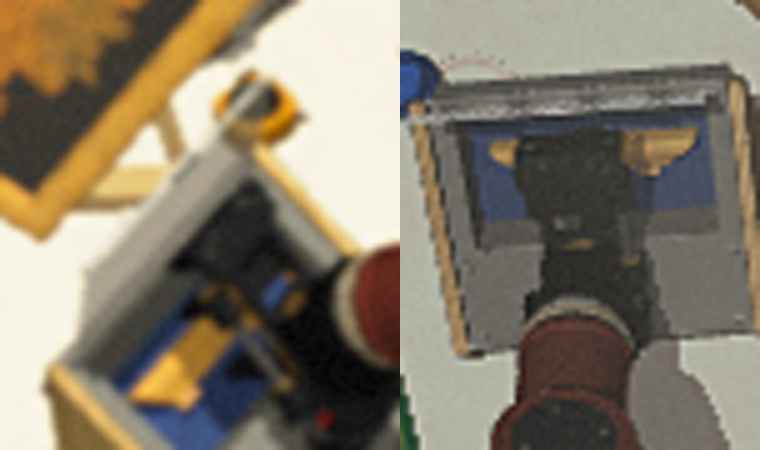

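The body end (top crop row about 135) sits well short of the hatch line (row about 107), and the fingers straddle the bar. I'll go down the last 8 mm and close.

>>> move_arm --increments '[[[0,-0.0008,0.003],[0,0,0],0.046],[[0,-0.0015,0.006],[0,0,0],0.046],[[0,-0.002,0.008],[0,0,0],0.046],[[0,-0.002,0.008],[0,0,0],0.046]]'

```text
clock: 10.62
tcp_pos: [0.5678, 0.239, 0.1094]
orientation: [1.696, 1.779, 0.784]
ft_force: [0.3, -0.3, -0.5]
gripper_width: 0.0461
finger_force: 0.0
```

>>> move_arm --increments '[[[0,-0.0002,0.001],[0,0,0],0.046],[[0,-0.0004,0.002],[0,0,0],0.046],[[0,-0.0004,0.002],[0,0,0],0.046]]'

```text
clock: 11.0
tcp_pos: [0.569, 0.2392, 0.1081]
orientation: [1.696, 1.778, 0.784]
ft_force: [-0.2, 0.9, -0.2]
gripper_width: 0.0467
finger_force: 0.0
```

Still no contact, and that is deep enough. Closing now.

>>> move_arm --increments '[[[0,0,0],[0,0,0],0.036],[[0,0,0],[0,0,0],0.03],[[0,0,0],[0,0,0],0.02],[[0,0,0],[0,0,0],0.01],[[0,0,0],[0,0,0],0.01]]'

```text
clock: 11.62
tcp_pos: [0.5696, 0.2394, 0.109]
orientation: [1.695, 1.777, 0.786]
ft_force: [2.4, -0.5, 3.7]
gripper_width: 0.0291
finger_force: 29.2
```

>>> move_arm --increments '[[[0,0.0008,-0.004],[0,0,0],0.01],[[0,0.002,-0.01],[0,0,0],0.01],[[0,0.004,-0.02],[0,0,0],0.01],[[0,0.007,-0.035],[0,0,0],0.01],[[0,0.011,-0.055],[0,0,0],0.01],[[0,0.013,-0.08],[0,0,0],0.01],[[0,0.013,-0.11],[0,0,0],0.01],[[0,0.013,-0.11],[0,0,0],0.01]]'

```text
clock: 12.62
tcp_pos: [0.4961, 0.2361, 0.1929]
orientation: [1.695, 1.778, 0.787]
ft_force: [0.6, -0.2, -1.5]
gripper_width: 0.029
finger_force: 29.0
```

Run:
```python
from fit import *
a=cap('scene');b=cap('top');st=bot.sense()
print(st['clock'],st['qpos'].round(3),st['tcp_pos'],st['ft_force'].round(1),st['moment'].round(2),st['gripper_width'],st['finger_force'])
for n in ('sample','sample_end_a'): print(n,[[(np.round(y['uv'],1),round(y['p'],2)) for y in bot.landmark_of(c,n)[:2]] for c in (a,b)])
u=proj(a,st['tcp_pos']).astype(int);v=proj(b,st['tcp_pos']).astype(int);print(u,v)
def crop(c,x,y,w,h,f): return cv2.resize(c['image'][y:y+h,x:x+w,::-1],None,fx=f,fy=f,interpolation=cv2.INTER_CUBIC)
cv2.imwrite('pics/lift.png',np.hstack([crop(a,u[0]-40,u[1]-45,80,90,5),crop(b,v[0]-40,v[1]-45,80,90,5)]))
```

```text
12.725 [ 0.5   -0.398  2.381 -0.738  0.497  0.992] [0.49649734 0.23557816 0.19132263] [ 0.7 -0.  -1.3] [-0.1   0.6  -0.04] 0.028838417440688203 29.02706505730748
sample [[(array([305.2, 252.7]), 0.61)], [(array([262. , 226.7]), 0.61), (array([254.1, 201. ]), 0.52)]]
sample_end_a [[(array([288.9, 265.5]), 0.59)], [(array([278.2, 227.4]), 0.52)]]
[302 251] [258 227]
```

View pics/lift.png

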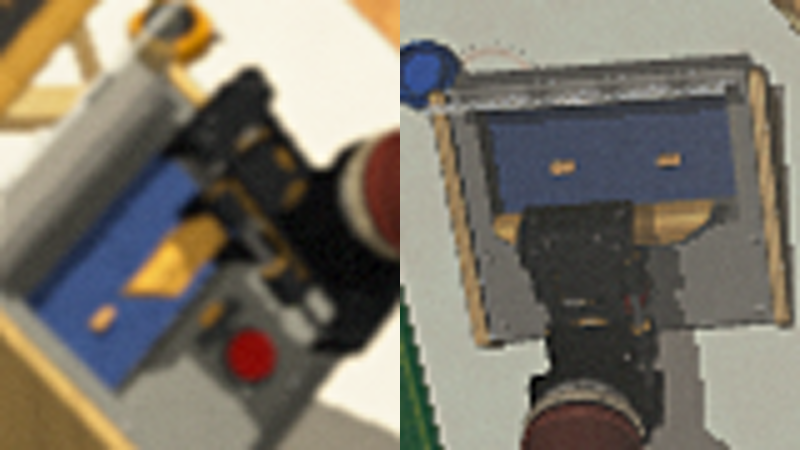

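The bar is held centrally and has cleared the tray; the two ribs are left behind. The hatch is still open. Now I'll work out the transfer to the mat, uprighting first and then yawing.

Run:
```python
from fit import *
def down(yaw): y=np.radians(yaw);x=np.array([np.cos(y),np.sin(y),0]);z=np.array([0,0,-1.]);return np.column_stack([x,np.cross(z,x),z])
print('via',delta([.45,.20,.30],down(92.9)));print('st1',delta([.43,.10,.28],down(92.9)))
c=cap('top')
q=np.array([onz(c,p,.005)[:2] for p in ((363.,183.5),(349,229),(395.5,243.5),(409.5,198.5))]);print(q.mean(0),np.degrees(np.arctan2(*(q[0]-q[1])[::-1])),np.linalg.norm(q-np.roll(q,1,0),axis=1))
```

```text
via ([-0.0328, 0.0479, -0.1096], [9.478, 0.007, -0.035])
st1 ([-0.1318, 0.0164, -0.1143], [9.478, 0.007, -0.035])
[ 0.55816048 -0.23028451] -18.94734415095931 [0.20027562 0.19737542 0.19658842 0.19438582]
```

>>> move_arm --increments '[[[-0.01,0.016,-0.037],[0,0,0],0.01],[[-0.022,0.032,-0.073],[0,0,0],0.01],[[-0.033,0.048,-0.11],[0,0,0],0.01],[[-0.065,0.038,-0.112],[1.5,0,0],0.01],[[-0.1,0.025,-0.114],[3.3,0,0],0.01],[[-0.132,0.016,-0.114],[5.1,0,0],0.01],[[-0.132,0.016,-0.114],[7,0,0],0.01],[[-0.132,0.016,-0.114],[8.5,0,0],0.01],[[-0.132,0.016,-0.114],[9.478,0,-0.03],0.01],[[-0.132,0.016,-0.114],[9.478,0,-0.03],0.01]]'

```text
clock: 14.22
tcp_pos: [0.4309, 0.0996, 0.2793]
orientation: [-2.165, -2.275, 0.0]
ft_force: [-0.5, -0.2, -0.9]
gripper_width: 0.0286
finger_force: 29.0
```

```bash
cat >> fit.py <<'E'
def down(yaw): y=np.radians(yaw);x=np.array([np.cos(y),np.sin(y),0]);z=np.array([0,0,-1.]);return np.column_stack([x,np.cross(z,x),z])
E
python3 - <<'E'
from fit import *
st=bot.sense();print(st['qpos'].round(3),st['ft_force'].round(1),st['gripper_width'])
for P in ([.43,-.08,.25],[.50,-.20,.2],[.558,-.230,.09]): print(P,delta(P,down(-19)))
E
```

```text
[ 4.800e-02 -2.650e-01  1.898e+00  0.000e+00  1.509e+00 -1.000e-03] [-0.5 -0.2 -0.9] 0.028624112666834088
[0.43, -0.08, 0.25] ([-0.1793, -0.0098, 0.0293], [-0.006, 0.005, 22.367])
[0.5, -0.2, 0.2] ([-0.3026, 0.0542, 0.0793], [-0.006, 0.005, 22.367])
[0.558, -0.23, 0.09] ([-0.3355, 0.1107, 0.1892], [-0.006, 0.005, 22.367])
```

>>> move_arm --increments '[[[-0.03,-0.002,0.0],[0,0,1.8],0.01],[[-0.06,-0.004,0.0],[0,0,3.6],0.01],[[-0.1,-0.006,0.01],[0,0,5.4],0.01],[[-0.14,-0.008,0.02],[0,0,7.2],0.01],[[-0.18,-0.01,0.03],[0,0,9],0.01],[[-0.21,0.005,0.04],[0,0,10.8],0.01],[[-0.24,0.02,0.05],[0,0,12.6],0.01],[[-0.27,0.035,0.065],[0,0,14.4],0.01],[[-0.3,0.054,0.08],[0,0,16.2],0.01],[[-0.31,0.07,0.1],[0,0,18],0.01],[[-0.32,0.09,0.13],[0,0,19.8],0.01],[[-0.33,0.105,0.16],[0,0,21.4],0.01],[[-0.3355,0.1107,0.189],[0,0,22.367],0.01],[[-0.3355,0.1107,0.189],[0,0,22.367],0.01],[[-0.3355,0.1107,0.189],[0,0,22.367],0.01]]'

```text
clock: 16.1
tcp_pos: [0.558, -0.2293, 0.0928]
orientation: [-3.099, 0.514, -0.005]
ft_force: [0.1, -0.3, -0.9]
gripper_width: 0.0284
finger_force: 29.0
```

Run:
```python
from fit import *
st=bot.sense();print(st['qpos'].round(3),st['ft_force'].round(1),st['gripper_width'])
print(delta([.558,-.230,.02],down(-19)))
a=cap('scene');b=cap('top')
for n in ('sample','sample_end_a'):
    r=[bot.landmark_of(c,n) for c in (a,b)];print(n,[[(np.round(y['uv'],1),round(y['p'],2)) for y in x[:2]] for x in r])
u=proj(a,st['tcp_pos']).astype(int);v=proj(b,st['tcp_pos']).astype(int);print(u,v)
def crop(c,x,y,w,h,f): return cv2.resize(c['image'][y:y+h,x:x+w,::-1],None,fx=f,fy=f,interpolation=cv2.INTER_CUBIC)
cv2.imwrite('pics/mat1.png',np.hstack([crop(a,u[0]-40,u[1]-45,80,90,5),crop(b,v[0]-40,v[1]-45,80,90,5)]))
```

```text
[-0.521  0.29   1.698  0.002  1.15   1.378] [ 0.1 -0.3 -0.9] 0.028434620143552296
([0.0, 0.0008, 0.0728], [-0.011, -0.035, 0.032])
sample [[(array([359.2, 186.6]), 0.67)], [(array([383.4, 210.2]), 0.5)]]
sample_end_a [[(array([356.3, 188.9]), 0.71), (array([343.1, 177.8]), 0.65)], [(array([376.5, 229.1]), 0.55), (array([380. , 212.4]), 0.43)]]
[358 187] [381 210]
```

>>> move_arm --increments '[[[0,0.001,0.03],[0,0,0],0.01],[[0,0.001,0.055],[0,0,0],0.01],[[0,0.001,0.068],[0,0,0],0.01],[[0,0.001,0.074],[0,0,0],0.01],[[0,0.001,0.077],[0,0,0],0.01],[[0,0.001,0.079],[0,0,0],0.01],[[0,0.001,0.079],[0,0,0],0.01]]'

```text
clock: 17.27
tcp_pos: [0.5583, -0.2305, 0.014]
orientation: [-3.098, 0.517, -0.005]
ft_force: [-1.8, 1.1, 4.5]
gripper_width: 0.0289
finger_force: 29.1
```

>>> move_arm --increments '[[[0,0,0.001],[0,0,0],0.01],[[0,0,0.002],[0,0,0],0.01],[[0,0,0.002],[0,0,0],0.01]]'

```text
clock: 17.65
tcp_pos: [0.5585, -0.2304, 0.0136]
orientation: [-3.098, 0.516, -0.005]
ft_force: [-6.3, 4.2, 16.0]
gripper_width: 0.0285
finger_force: 29.3
```

>>> move_arm --increments '[[[0,0,-0.001],[0,0,0],0.01],[[0,0,-0.0015],[0,0,0],0.01],[[0,0,-0.0015],[0,0,0],0.028],[[0,0,-0.0015],[0,0,0],0.03],[[0,0,-0.0015],[0,0,0],0.034],[[0,0,-0.0015],[0,0,0],0.042],[[0,0,-0.0015],[0,0,0],0.05],[[0,0,-0.0015],[0,0,0],0.055],[[0,0,-0.0015],[0,0,0],0.055]]'

```text
clock: 18.77
tcp_pos: [0.5576, -0.2302, 0.012]
orientation: [-3.098, 0.517, -0.003]
ft_force: [0.5, -0.5, -1.2]
gripper_width: 0.0543
finger_force: 0.0
```

Released. I'll rise straight up, back away toward the robot, and look.

>>> move_arm --increments '[[[0,0,-0.01],[0,0,0],0.055],[[0,0,-0.03],[0,0,0],0.055],[[0,0,-0.07],[0,0,0],0.055],[[0,0,-0.12],[0,0,0],0.055],[[-0.04,0,-0.17],[0,0,0],0.055],[[-0.08,0,-0.2],[0,0,0],0.055],[[-0.12,0.0,-0.22],[0,0,0],0.055],[[-0.16,0.0,-0.22],[0,0,0],0.055],[[-0.16,0,-0.22],[0,0,0],0.055]]'

```text
clock: 19.9
tcp_pos: [0.4047, -0.1779, 0.2337]
orientation: [3.098, -0.518, 0.007]
ft_force: [0.9, -0.2, -0.5]
gripper_width: 0.0552
finger_force: 0.0
```

Run:
```python
from fit import *
st=bot.sense();print(st['clock'],st['tcp_pos'],st['ft_force'].round(1))
a=cap('scene');b=cap('top')
for n in ('sample','sample_end_a','mat'):
    r=[bot.landmark_of(c,n) for c in (a,b)];print(n,[[(np.round(y['uv'],1),round(y['p'],2)) for y in x[:2]] for x in r], tri([(a,r[0][0]['uv']),(b,r[1][0]['uv'])]) if r[0] and r[1] else '')
def crop(c,x,y,w,h,f): return cv2.resize(c['image'][y:y+h,x:x+w,::-1],None,fx=f,fy=f,interpolation=cv2.INTER_CUBIC)
cv2.imwrite('pics/end.png',np.vstack([np.hstack([crop(a,317,170,80,60,5),crop(b,340,180,80,60,5)]),np.hstack([crop(a,235,195,100,75,4),crop(b,210,187,100,75,4)])]))
```

```text
19.9 [ 0.40470895 -0.17789722  0.23374325] [ 0.9 -0.2 -0.5]
sample [[(array([356.2, 203.1]), 0.72), (array([283.6, 253.5]), 0.5)], [(array([379.8, 213.9]), 0.64)]] (array([ 0.55961842, -0.23209262, -0.00177322]), np.float64(0.00293061332234483))
sample_end_a [[(array([369.3, 212.6]), 0.63), (array([340.7, 192.1]), 0.56)], [(array([384.2, 195.7]), 0.71), (array([372.7, 232.8]), 0.55)]] (array([ 0.59073472, -0.28910302, -0.10562619]), np.float64(0.0608341140819573))
mat [[(array([363.5, 204. ]), 0.72)], [(array([379.3, 212. ]), 0.72)]] (array([ 0.54939846, -0.23813465, -0.00113311]), np.float64(0.016700844678086597))
```

View pics/end.png

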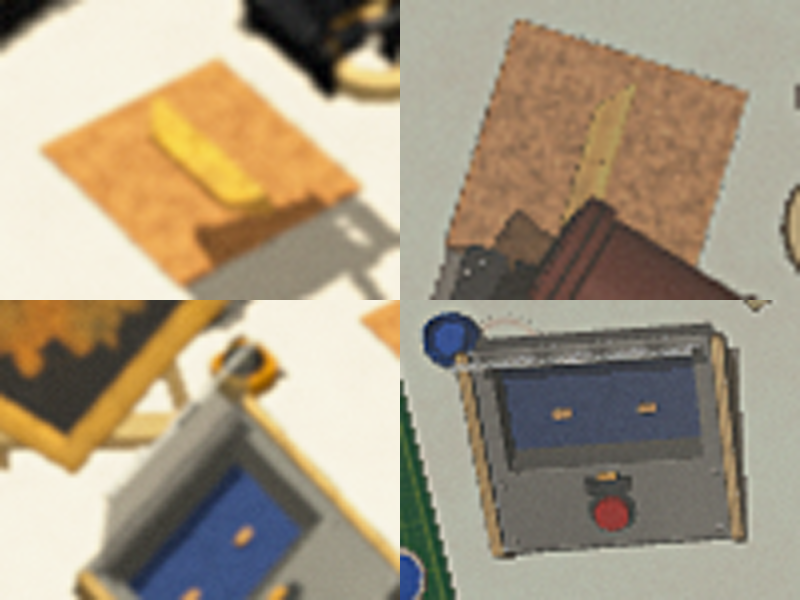

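In the top view the bar lies on the cork, within its edges, at about (381,211) with its long side on the right. The hatch is still open and the tray is empty. I'll clear the view and check numerically that the bar is flat.

>>> move_arm --increments '[[[-0.02,-0.05,0],[0,0,0],0.055],[[-0.04,-0.1,0],[0,0,0],0.055],[[-0.05,-0.15,0],[0,0,0],0.055],[[-0.06,-0.2,0],[0,0,0],0.055],[[-0.06,-0.2,0],[0,0,0],0.055],[[-0.06,-0.2,0],[0,0,0],0.055]]'

```text
clock: 21.05
tcp_pos: [0.4141, 0.03, 0.2317]
orientation: [-3.099, 0.515, -0.002]
ft_force: [1.0, -0.5, 0.9]
gripper_width: 0.0549
finger_force: 0.0
```

Run:
```python
from fit import *
from scipy.optimize import minimize
a=cap('scene');b=cap('top');print(bot.sense()['clock'])
def mask(c,x,y,w,h):
    hs=cv2.cvtColor(c['image'],cv2.COLOR_RGB2HSV)
    m=np.zeros(hs.shape[:2],np.uint8);m[y:y+h,x:x+w]=cv2.inRange(hs,(19,70,80),(35,255,255))[y:y+h,x:x+w]
    n,l,s,ce=cv2.connectedComponentsWithStats(m);i=1+np.argmax(s[1:,4]);print(s[i],ce[i]);return (l==i).astype(np.float32)
ms=[mask(a,335,180,50,40),mask(b,360,190,45,50)]
P=np.array([(X,g*L,z) for X,L,z in ((-.014,.051,0),(-.014,.051,.009),(.014,.079,0),(.014,.079,.018),(.008,.073,.022),(.002,.067,.022)) for g in (-1,1)])
def W(x,y,yaw,roll):  # roll about the bar's long axis, resting on z=.005
    V=Ro.from_euler('zy',[yaw,roll]).apply(P); V[:,2]+=.005-V[:,2].min(); return V+[x,y,0]
def ren(c,V,k=8):
    U=np.array([proj(c,w) for w in V]);x0,y0=(U.min(0)-8).astype(int);big=np.zeros((60*k,60*k),np.uint8)
    cv2.fillConvexPoly(big,cv2.convexHull(((U-[x0-.5,y0-.5])*k).astype(np.int32)),1)
    im=np.zeros((400,640),np.float32);im[y0:y0+60,x0:x0+60]=cv2.resize(big.astype(np.float32),(60,60),interpolation=cv2.INTER_AREA);return im
g=lambda i:cv2.GaussianBlur(i,(0,0),1)
for roll in (0,-10,10,20,-90,90,60):
    f=lambda q:sum(((g(ren(c,W(q[0]/100,q[1]/100,q[2]/10,np.radians(roll))))-g(m))**2).sum() for c,m in zip((a,b),ms))
    q0=np.array([55.9,-23.1,np.radians(-109)*10]);r=minimize(f,q0,method='Nelder-Mead',options=dict(initial_simplex=q0+np.vstack([np.zeros(3),np.eye(3)])))
    print(roll,r.x.round(2),round(r.fun,2))
    if roll==0: print([proj(b,[*v[:2],.005]).round(1).tolist() for v in W(r.x[0]/100,r.x[1]/100,r.x[2]/10,0)[[0,1,4,5]]])
for n,p0 in (('glue_bottle',0),('blue_jar',0),('masking_tape',0),('tape_measure',0)): print(n,[np.round(bot.landmark_of(c,n)[0]['uv'],1).tolist() for c in (a,b) if bot.landmark_of(c,n)])
```

```text
21.15
[351 180  20   4  38] [360.97368421 181.76315789]
[374 197  13  35  66] [380.04545455 214.74242424]
0 [ 56.31 -23.5  -19.84] 298.26
[[372.6, 222.4], [381.6, 199.5], [376.6, 231.4], [390.5, 195.8]]
-10 [ 56.12 -23.4  -19.85] 322.33
10 [ 56.07 -23.47 -20.08] 278.89
20 [ 55.93 -23.36 -20.08] 264.02
-90 [ 56.39 -22.37 -14.37] 170.06
90 [ 54.6  -22.89 -17.51] 150.1
60 [ 57.24 -23.54 -18.29] 143.48
glue_bottle [[368.8, 176.4], [425.3, 201.3]]
blue_jar [[242.7, 301.7], [227.4, 197.6]]
masking_tape [[237.7, 300.9], [430.1, 227.9]]
tape_measure [[290.8, 214.8], [330.1, 170.9]]
```

Run:
```python
from fit import *
from scipy.optimize import minimize
a=cap('scene');b=cap('top')
def mask(c,poly):
    z=np.zeros((400,640),np.uint8);cv2.fillConvexPoly(z,np.int32(poly),1);z=cv2.erode(z,np.ones((3,3)))
    im=c['image'].astype(float);f=cv2.GaussianBlur(im[...,1]/np.maximum(im[...,0],1),(0,0),.6)
    v=(np.clip(f[z>0],.5,1)*255).astype(np.uint8);t,_=cv2.threshold(v.reshape(-1,1),0,1,cv2.THRESH_OTSU);print('thr',t/255,np.percentile(v/255,[5,50,95]))
    m=((f>t/255)&(z>0)).astype(np.uint8);n,l,s,ce=cv2.connectedComponentsWithStats(m);i=1+np.argmax(s[1:,4]);print(s[i],ce[i]);return (l==i).astype(np.float32)
ms=[mask(a,[(361,182),(325,199),(353,227),(388,208)]),mask(b,[(363,184),(349,229),(395,243),(409,199)])]
P=np.array([(X,g*L,z) for X,L,z in ((-.014,.051,0),(-.014,.051,.009),(.014,.079,0),(.014,.079,.018),(.008,.073,.022),(.002,.067,.022)) for g in (-1,1)])
def W(x,y,yaw,roll):
    V=Ro.from_euler('y',roll).apply(P);V=Ro.from_euler('z',yaw).apply(V); V[:,2]+=.005-V[:,2].min(); return V+[x,y,0]
def ren(c,V,k=8):
    U=np.array([proj(c,w) for w in V]);x0,y0=(U.min(0)-8).astype(int);big=np.zeros((60*k,60*k),np.uint8)
    cv2.fillConvexPoly(big,cv2.convexHull(((U-[x0-.5,y0-.5])*k).astype(np.int32)),1)
    im=np.zeros((400,640),np.float32);im[y0:y0+60,x0:x0+60]=cv2.resize(big.astype(np.float32),(60,60),interpolation=cv2.INTER_AREA);return im
g=lambda i:cv2.GaussianBlur(i,(0,0),1)
for roll in (0,-10,10,20,-90,90,60):
    f=lambda q:sum(((g(ren(c,W(q[0]/100,q[1]/100,q[2]/10,np.radians(roll))))-g(m))**2).sum() for c,m in zip((a,b),ms))
    q0=np.array([55.9,-23.1,np.radians(-109)*10]);r=minimize(f,q0,method='Nelder-Mead',options=dict(initial_simplex=q0+np.vstack([np.zeros(3),np.eye(3)])))
    print(roll,r.x.round(2),round(r.fun,2))
    if roll==0: print([proj(b,[*v[:2],.005]).round(1).tolist() for v in W(r.x[0]/100,r.x[1]/100,r.x[2]/10,0)[[0,1,4,5]]])
cc=bot.find_in(a,'masking_tape');print([(np.round(x['uv'],1),x['p']) for x in cc[:2]])
```

```text
thr 0.8431372549019608 [0.66666667 0.8745098  1.        ]
[331 184  46  37 696] [352.96982759 200.12643678]
thr 0.7764705882352941 [0.74509804 0.75294118 0.8       ]
[372 197  15  36 238] [378.55042017 213.72689076]
0 [ 56.35 -22.8  -19.18] 499.77
[[371.6, 222.8], [379.1, 199.4], [376.1, 231.5], [387.6, 195.1]]
-10 [ 56.15 -22.84 -19.16] 498.74
10 [ 56.5  -22.68 -19.25] 499.31
20 [ 56.37 -22.42 -19.17] 502.34
-90 [ 55.23 -23.58 -19.02] 519.12
90 [ 56.81 -22.02 -19.19] 530.8
60 [ 56.48 -21.98 -19.12] 515.38
[(array([391.1, 184. ]), 0.44)]
```

Run:
```python
from fit import *
from scipy.optimize import minimize
a=cap('scene');b=cap('top')
old=cv2.resize(cv2.imread('pics/end.png')[:300,:400,::-1],(80,60),interpolation=cv2.INTER_AREA)
a['image']=np.zeros((400,640,3),np.uint8);a['image'][170:230,317:397]=old
def mask(c,poly,thr):
    z=np.zeros((400,640),np.uint8);cv2.fillConvexPoly(z,np.int32(poly),1);z=cv2.erode(z,np.ones((3,3)))
    im=c['image'].astype(float);f=cv2.GaussianBlur(im[...,1]/np.maximum(im[...,0],1),(0,0),.6)
    print(np.percentile(f[z>0],[5,25,50,75,90,97]).round(3))
    m=((f>thr)&(z>0)).astype(np.uint8);n,l,s,ce=cv2.connectedComponentsWithStats(m);i=1+np.argmax(s[1:,4]);print(s[i],ce[i]);return (l==i).astype(np.float32)
ms=[mask(a,[(361,182),(325,199),(353,227),(388,208)],.76),mask(b,[(363,184),(349,229),(395,243),(409,199)],.776)]
P=np.array([(X,g*L,z) for X,L,z in ((-.014,.051,0),(-.014,.051,.009),(.014,.079,0),(.014,.079,.018),(.008,.073,.022),(.002,.067,.022)) for g in (-1,1)])
def W(x,y,yaw,roll):
    V=Ro.from_euler('y',roll).apply(P);V=Ro.from_euler('z',yaw).apply(V); V[:,2]+=.005-V[:,2].min(); return V+[x,y,0]
def ren(c,V,k=8):
    U=np.array([proj(c,w) for w in V]);x0,y0=(U.min(0)-8).astype(int);big=np.zeros((60*k,60*k),np.uint8)
    cv2.fillConvexPoly(big,cv2.convexHull(((U-[x0-.5,y0-.5])*k).astype(np.int32)),1)
    im=np.zeros((400,640),np.float32);im[y0:y0+60,x0:x0+60]=cv2.resize(big.astype(np.float32),(60,60),interpolation=cv2.INTER_AREA);return im
g=lambda i:cv2.GaussianBlur(i,(0,0),1)
for roll in (0,-10,10,20,-90,90,60):
    f=lambda q:sum(((g(ren(c,W(q[0]/100,q[1]/100,q[2]/10,np.radians(roll))))-g(m))**2).sum() for c,m in zip((a,b),ms))
    q0=np.array([55.9,-23.1,np.radians(-109)*10]);r=minimize(f,q0,method='Nelder-Mead',options=dict(initial_simplex=q0+np.vstack([np.zeros(3),np.eye(3)])))
    print(roll,r.x.round(2),round(r.fun,2))
```

```text
[0.655 0.697 0.709 0.722 0.789 0.831]
[347 190  22  20 171] [356.54385965 200.08187135]
[0.747 0.752 0.755 0.76  0.784 0.82 ]
[372 196  16  37 243] [378.72839506 213.40329218]
0 [ 56.27 -22.87 -19.22] 24.95
-10 [ 55.79 -22.82 -19.06] 21.39
10 [ 56.25 -22.6  -19.14] 22.24
20 [ 56.23 -22.45 -19.11] 19.96
-90 [ 55.23 -23.49 -19.06] 42.33
90 [ 56.49 -22.09 -19.04] 51.3
60 [ 56.41 -21.92 -19.09] 26.98
```

```bash
python3 -c "
from bench import bot
print(bot.hand_in())"
```

```text
the job is handed in; nothing more can be done
None
```

I pressed the button and the hatch sprang open by itself; the gilded moulding now lies flat and wholly on the cork mat. The robot stayed off the hatch as far as the pictures show, and I handed the job in at about 21 s, with the verdict not reported back.

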